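Cap a vial on the lever press and keep it pressed

ROBOT

A 7-joint arm with a two-finger parallel gripper is mounted at the origin on a cart in front of the work surface, level with it; the furniture and walls round the work are solid. World frame = base frame: x ahead of the robot, y to its left, z up, the work surface at z = 0. Lengths are in m, angles in rad, forces in N, time in s.
With the tool pointing down it reaches from about 0.35 to 0.9 m from the base axis. Payload 8.1 kg.
Tool frame: the origin (TCP) lies between the finger pads; the fingertips stand 22 mm ahead of it and the grasp point (between the pads) lies 3 mm ahead of it (tip_extent is the distance from the TCP to the fingertips, in m); z points along the fingers, y is the line along which they close (so a half turn about z gives the same grasp; the last joint's range is limited). The gripper opens to 85 mm and grips with 20 to 120 N. Pads are 22 mm wide; open, the fingers measure 114 mm over their backs; the gripper's body (76 mm by 85 mm) begins 54 mm behind the grasp point. The pads swing forward as they close: fully open they stand 13 mm farther back than shut.
Start: joints at [1.079, 0.434, 0.025, 1.573, -0.012, 1.134, -0.075], TCP at [0.237, -0.578, 0.253] pointing down, gripper open.
Joint ranges: [-2.62, 2.62], [-0.44, 2.09], [-1.27, 1.32], [0.08, 2.57], [-1.32, 4.46], [0.12, 2], [-2.74, 2.74]. Speed limits (rad/s): [2.22, 2.22, 3.01, 3.01, 3.14, 3.14, 3.14].

INTERFACE

Orientations are given as a 3x3 rotation matrix whose columns are the frame's x, y, z axes.
In Python, from rig import read_state, snapshot, calibration, sign_off, trace, tip_extent gives the robot as it stands.
- The arm moves only by the shell command python3 -m inch 'ROWS' [FORCE]. ROWS is text: rows parted by semicolons, each of 5 numbers parted by spaces: the opening in per cent of the stroke, from 0 (shut) to 100 (fully open), then the shift along the tool's x, y, z in m, then the turn about the tool's z in degrees. A call has 1 to 12 rows; each row is the pose to reach, as a shift and turn from the pose commanded when the call began, along the tool's axes at that moment; what a row does not reach only later rows make up. A row lasts 1/12 s, in which the tool goes at most 41.7 mm and 7.16 degrees, less where a joint would pass 70% of its speed; a pose out of reach is approached as far as the arm can. A call with a gripper value outside its range is refused whole. The fingers move at their own pace and stop on an object; FORCE is the grip in N (left out, the last holds). Time passes only in rows, so rows that repeat a pose let the fingers close. It gives the time, the measured TCP pose, the force, the opening and the grip force at its end, in the units of the state.
- read_state(): the state, without advancing time (a new reading comes with each control period).
- snapshot(name): name is "scene" or "side" or "wrist"; returns the picture (480x640x3 uint8, red, green, blue); there is no depth.
- calibration(name): a dict with "mtx" (3x3 intrinsics, pixels), "T" (4x4, takes a point from camera to world coordinates). Camera axes: x right, y up, looking along -z (the intrinsics and any distortion apply to the point x, -y, -z); pixel columns grow to the right and rows downward; lengths in m; the calibration is good to about 2 mm. A picture is of the moment at which its call begins: read the wrist's pose just before it. calibration takes no time and is no camera call; for the wrist camera it gives the pose at the moment of the call.
- sign_off(): hands the job in; it is judged then, once.
Trained networks look in the newest picture that a camera, given by its name, has taken for a name from the list of things; names that differ only in an ending like _2 or _b are one class to them, and where a whole thing is asked for, a point or a joint stands for the part that bears it (a point fixed in the world has none). Each returns a list of dicts, best first, with "p" (0 to 1); they miss things now and then, are a little off and sometimes report something else, mostly with a low value. They report only what shows in the picture. A call takes as long as a camera call.
- trace(camera, name): "region" (480x640 bool, what is visible of it) and "rect" ([left, top, right, bottom] in pixels, round what is visible of it).
The state is a dict: "time": time; "qpos": joint angles; "joint_vel": joint speeds; "joint_efforts": joint torques, N m; "tcp_pos": TCP position; "eef_rot": TCP orientation; "force": force on the tool from outside, world axes, zero at the start; "ft_torque": the same for the moment, N m; "gripper_width": finger opening in m; "gripper_force": force on a finger pad.
Only numpy, scipy, OpenCV 4.12 (cv2) and the standard library are available. Lean on these libraries where they do the work, as an engineer would, in place of code of your own. Each camera call takes 0.05 s, during which the arm holds its last target. There are 200 camera calls.

TASK

A vial stands in the nest of the blue capping press. First turn the black handwheel clockwise (seen from above) until its white index points at the green mark on the dial to within 10 degrees, then flip the red safety catch fully over by pressing its paddle down, then pull the black-gripped lever all the way to its stop towards the front of the press. Finish holding the lever there in the gripper (it springs back if let go) with the wheel still on its mark, and leave the clear cup, the small brown bottle and the dark grey stopper beside the press where they are.

Things in the scene. Friction and masses are not known exactly. Their poses are not given: they have to be found in the camera images.
- press: the blue bench capping press, fixed to the desk; origin on the desk under the head. Its x axis points to its back, its front looks along -x, y to its left, z up (lengths here are mm in this frame). Bed 22 mm high, y from -180 to +195, x from -86 to +45; head 60 mm wide (y -30 to +30), x -20 to +84, top 168 mm high, on a column at its back. Nest with the vial under the head
- wheel_grip (a point): centre of the grey grip bar on top of the black handwheel (wheel 80 mm across, vertical axis through this point, at x -40, y +140 in the press frame), 60 mm above the desk. The bar is 66 mm long, 16 mm thick and 32 mm high, from 15 mm below to 14 mm above this point, standing on the black disc. It lies along this point's x axis; the end towards the point's -x carries the white index line
- wheel (a joint): turn of the handwheel, rad: 0 = white index exactly at the green mark (the mark lies at the front, -x, side of the dial); grows clockwise seen from above; starts between -2.9 and -1.9, end stops at -3.2 and +0.5; stays where it is left, turns with about 0.06 N m. It raises the nest with the vial by 2 mm per rad
- catch_paddle (a point): middle of the top face of the red paddle (28 mm wide along the press's x, 40 mm long) of the safety catch at the press's right side, at the start 236 mm above the desk. The catch is a rocker on an axis along the press's x through the point x 17, y -115, z 205 mm; the paddle lies 52 mm to the right (-y) of the axis and stands 0.5 rad above level at the start; its steel arm, 75 mm to the left of the axis, bars the lever's stem
- catch (a joint): turn of the safety catch, rad: 0 = on, the arm bars the lever; grows as the paddle is pressed down and the arm rises; 1.1 = fully over (stop), the paddle's middle is then about 180 mm above the desk. Stays where it is left; takes about 2 N on the paddle
- lever_grip (a point): centre of the lever's black round hand grip, 18 mm thick and 78 mm long, lying along the press's y, at the start 259 mm above the desk and free above the head. Its point axes equal the press's at lever angle 0 and turn with the lever
- lever_pivot (a point): point on the lever's axis (along the press's y) in line with the middle of the grip, 140 mm above the desk; the grip's centre stays 120 mm from it, at the start 0.15 rad behind (to the press's +x) straight up
- lever (a joint): turn of the lever, rad: 0 = rest, 0.75 = stop, pulled forward (its grip moves towards the press's -x, ending 0.60 rad in front of straight up); a spring draws it back with about 2 N at the grip at rest and 7 N at the stop. It moves no more than about 0.06 while the catch is on
- cup: clear plastic measuring cup, 70 mm across, 47 mm high, loose on the desk left of the press; origin at its underside; a bystander
- bottle: small brown glass bottle with a white cap, 33 mm across, 69 mm high, standing loose on the desk right of the press; origin at its underside; a bystander
- bung: dark grey rubber stopper, 31 mm across, 26 mm high, loose behind the right end of the press; origin at its underside; a bystander

How it is judged:
On the way, in this order (a step that is already met when the one before it is completed fails the run):
1. the handwheel's index is at the green mark (within 0.2 rad) while the catch is still on (value of joint wheel between -0.2 and 0.2 rad and value of joint catch below 0.4 rad), for 0.2 s.
2. the safety catch is flipped over (beyond 0.85 rad) with the lever still at rest (value of joint catch above 0.85 rad and value of joint lever below 0.15 rad), for 0.2 s.
3. the lever is pulled to its stop (beyond 0.65 rad) (value of joint lever above 0.65 rad), for 0.2 s.
At the end, for the whole second after the job is handed in: the lever is held by the fingers (more than 2 N) within 0.1 rad of its stop, the catch is over (beyond 0.85 rad) and the wheel's index is within 0.2 rad of the green mark (value of joint lever above 0.65 rad and contact force between the fingers and lever above 2 N and value of joint catch above 0.85 rad and value of joint wheel between -0.2 and 0.2 rad); the arm keeps its last pose, push and grip.
It fails at once if a bystander is moved more than 30 mm (distance of any of cup, bottle, bung from where it was at the start of the episode above 0.03 m).
It also fails if it takes over 70 s, if anything falls off the work surface, if the arm or the gripper's body presses on something with over 40 N, if the wrist force passes 120 N, or if a joint passes its speed limit or range.

## Working session

There is one attempt and no reset: what is moved stays moved. The work goes in short steps, Python scripts to look and compute and a shell command to move; the robot and the scene stay as the last step left them, time stands still between calls to the robot, and variables do not carry over. Pictures are saved under pics/ and viewed, at most 10 in all, crops included, and the job is handed in when it is done.

```bash
mkdir -p pics; ls
cat > h.py <<'E'
import numpy as np, cv2
from rig import *
def save(cam,fn):
    im=snapshot(cam); cv2.imwrite('pics/'+fn,im[:,:,::-1]); return im
def proj(cam,P):
    c=calibration(cam); T=np.linalg.inv(np.array(c['T'])); p=T[:3,:3]@np.asarray(P)+T[:3,3]
    q=np.array(c['mtx'])@np.array([p[0],-p[1],-p[2]]); return q[:2]/q[2]
def ray(cam,uv):
    c=calibration(cam);T=np.array(c['T']);d=np.linalg.solve(np.array(c['mtx']),[uv[0],uv[1],1.])
    return T[:3,3],T[:3,:3]@np.array([d[0],-d[1],-d[2]])
def atz(cam,uv,z):
    o,d=ray(cam,uv); return o+d*(z-o[2])/d[2]
E
python3 - <<'E'
from h import *
np.set_printoptions(precision=4,suppress=True)
print(calibration('scene'),calibration('side')['T'])
s=read_state();print(s['eef_rot'],s['tcp_pos'],s['time'],tip_extent)
a=save('scene','scene.png')
for n in ['press','wheel_grip','catch_paddle','lever_grip','cup','bottle','bung']:
    for r in trace('scene',n)[:2]:
        m=r['region'];print('scene',n,r['p'],r['rect'],np.argwhere(m).mean(0)[::-1])
b=save('side','side.png')
for n in ['press','wheel_grip','catch_paddle','lever_grip','cup','bottle','bung']:
    for r in trace('side',n)[:2]:
        m=r['region'];print('side',n,r['p'],r['rect'],np.argwhere(m).mean(0)[::-1])
E
```

```text
pics
{'mtx': array([[530.7549,   0.    , 316.4527],
       [  0.    , 530.7549, 241.399 ],
       [  0.    ,   0.    ,   1.    ]]), 'T': array([[-0.8008,  0.3771, -0.4653, -0.1115],
       [-0.5989, -0.5046,  0.6218,  0.9021],
       [-0.0003,  0.7766,  0.63  ,  1.0669],
       [ 0.    ,  0.    ,  0.    ,  1.    ]])} [[ 0.9968  0.0379 -0.0708  0.495 ]
 [-0.0796  0.3525 -0.9324 -0.8957]
 [-0.0104  0.9351  0.3543  0.5066]
 [ 0.      0.      0.      1.    ]]
[[ 0.9254  0.379  -0.0007]
 [ 0.379  -0.9254  0.0014]
 [-0.0001 -0.0016 -1.    ]] [ 0.2367 -0.5779  0.2525] 0.0 0.022
scene press 0.88 [318.0, 163.0, 392.0, 313.8] [354.9688 249.278 ]
scene wheel_grip 0.7 [379.2, 198.1, 387.3, 221.3] [383.2841 210.5455]
scene wheel_grip 0.62 [333.1, 276.8, 369.0, 303.9] [351.0952 288.5595]
scene catch_paddle 0.53 [356.2, 165.7, 374.5, 201.9] [365.5    182.4167]
scene lever_grip 0.8 [338.7, 181.7, 356.8, 211.6] [349.9535 193.1434]
scene cup 0.75 [355.5, 167.0, 376.7, 200.2] [366.1266 181.7948]
scene cup 0.66 [233.7, 339.9, 261.5, 375.0] [248.2251 356.7127]
scene bottle 0.73 [378.0, 202.4, 388.0, 222.0] [383.3904 211.0214]
scene bottle 0.55 [318.8, 165.5, 395.6, 313.6] [355.1579 250.6293]
scene bung 0.7 [337.9, 182.5, 356.6, 213.5] [349.1549 192.9296]
side press 0.95 [237.7, 211.0, 351.4, 412.7] [299.864  329.0396]
side press 0.5 [307.0, 254.3, 346.2, 280.3] [322.9599 265.738 ]
side wheel_grip 0.73 [241.7, 285.3, 280.8, 315.1] [260.75   297.4909]
side catch_paddle 0.75 [302.8, 205.1, 329.0, 299.7] [315.5744 257.2734]
side catch_paddle 0.73 [306.4, 251.5, 343.7, 278.7] [323.12   265.5647]
side lever_grip 0.6 [303.6, 208.8, 327.4, 299.9] [315.4675 257.1118]
side cup 0.86 [275.2, 235.2, 301.6, 258.3] [288.9721 245.9492]
side bottle 0.61 [328.7, 396.5, 353.7, 441.2] [339.9142 421.5072]
side bung 0.49 [365.0, 353.8, 378.6, 371.3] [371.6233 364.0977]
```

View pics/scene.png

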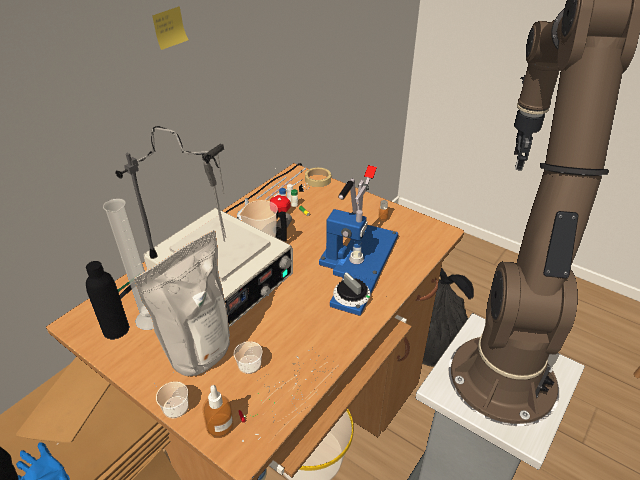

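View pics/side.png

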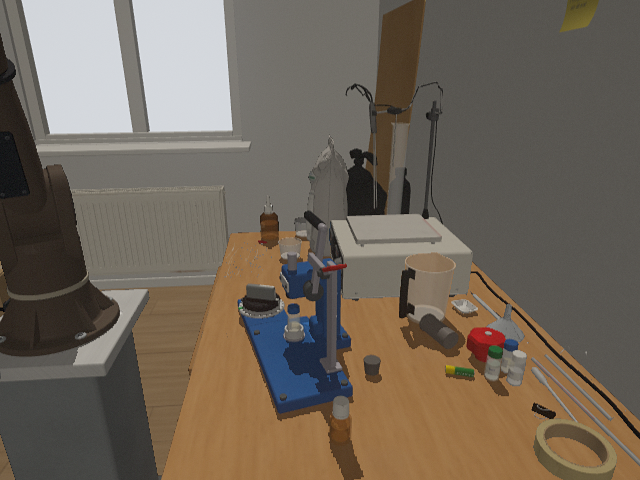

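The scene view shows the press with the wheel at (351,288), the paddle at (370,172) and the lever grip at (347,189). The side view shows the bed, with its near corners around (280,403) and (350,385), the bottle at (340,420) and the bung at (372,365). I'll enlarge both to pick exact points.

Run:
```python
import cv2,numpy as np
a=cv2.imread('pics/scene.png')[155:320,300:410]; b=cv2.imread('pics/side.png')[200:420,225:385]
f=lambda x,s:cv2.resize(x,None,fx=s,fy=s,interpolation=cv2.INTER_CUBIC)
A=f(a,3.6);B=f(b,2.7)
o=np.zeros((600,800,3),np.uint8);o[:A.shape[0],:A.shape[1]]=A[:600];o[:B.shape[0],368:368+B.shape[1]]=B[:600]
cv2.imwrite('pics/crop.png',o);print(A.shape,B.shape)
```

```text
(594, 396, 3) (594, 432, 3)
```

View pics/crop.png

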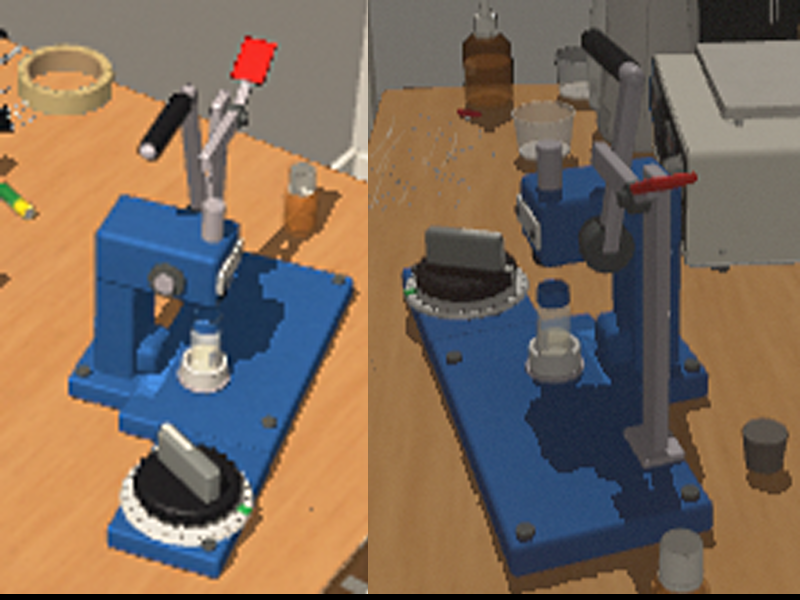

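```bash
cat > fit.py <<'E'
from h import *
from scipy.optimize import least_squares
S=lambda u,v:(300+u/3.6,155+v/3.6); D=lambda u,v:(225+(u-368)/2.7,200+v/2.7)
c,s=np.cos(.5),np.sin(.5)
pad=(17,-115-52*c+6*s,236)
G=[ ('scene',S(255,61),pad),('scene',S(353,283),(-86,-180,22)),('scene',S(243,223),(-20,-30,168)),('scene',S(210,272),(-20,30,168)),('scene',S(97,236),(84,30,168)),('scene',S(124,197),(84,-30,168)),('scene',S(188,462),(-40,140,60)),
('side',D(664,183),pad),('side',D(512,553),(-86,-180,22)),('side',D(712,507),(45,-180,22)),('side',D(465,250),(-40,140,60)),('side',D(597,243),None)]
G=[g for g in G if g[2]]
def W(p,P): 
    C,Sn=np.cos(p[2]),np.sin(p[2]);x,y,z=np.array(P)/1000
    return np.array([p[0]+C*x-Sn*y,p[1]+Sn*x+C*y,z])
if __name__=='__main__':
    np.set_printoptions(precision=4,suppress=True)
    f=lambda p:np.ravel([proj(g[0],W(p,g[2]))-g[1] for g in G])
    r=least_squares(f,[.5,-.3,0],loss='soft_l1');print(r.x,'\n',f(r.x).reshape(-1,2))
    p=r.x
    for n,P in dict(wheel=(-40,140,60),pad=pad,axis=(17,-115,205),mark=(-80,140,30)).items(): print(n,W(p,P))
    # lever grip triangulate
    A=[];b=[]
    for cam,uv in (('scene',S(168,124)),('side',D(610,55))):
        o,d=ray(cam,uv);d/=np.linalg.norm(d);M=np.eye(3)-np.outer(d,d);A.append(M);b.append(M@o)
    g=np.linalg.lstsq(np.vstack(A),np.hstack(b),rcond=None)[0]
    R=np.array([[np.cos(p[2]),np.sin(p[2])],[-np.sin(p[2]),np.cos(p[2])]])
    print('grip',g,'press',R@(g[:2]-p[:2]))
    # bar direction in scene
    for n,a,e,z in (('scene',S(165,430),S(215,490),.074),('side',D(428,232),D(500,240),.074)):
        q=R@(atz(n,e,z)-atz(n,a,z))[:2]; print('bar press',q,np.degrees(np.arctan2(q[1],q[0])))
    for n,uv,z in (('side',(340,437),0),('side',(372,373),0),('scene',(248,368),0)): print('by',R@(atz(n,uv,z)[:2]-p[:2]))
E
python3 fit.py
```

```text
[ 0.5184 -0.1328  0.2477] 
 [[-0.3708 -1.2857]
 [ 1.0015 -2.2655]
 [-0.1263 -1.5063]
 [ 2.2294 -3.3189]
 [-1.1196 -1.8908]
 [-0.9808 -2.3815]
 [ 0.195  -0.6945]
 [-0.9213 -2.7744]
 [-1.5074 -0.4538]
 [ 1.0933 -1.6662]
 [-0.867  -1.6924]]
wheel [ 0.4453 -0.0069  0.06  ]
pad [ 0.5735 -0.2816  0.236 ]
axis [ 0.563  -0.2401  0.205 ]
mark [ 0.4065 -0.0167  0.03  ]
grip [ 0.5568 -0.1287  0.2578] press [ 0.0382 -0.0054]
bar press [-0.0567  0.0473] 140.17424260594626
bar press [ 0.0515 -0.034 ] -33.42722897660955
by [-0.009  -0.2545]
by [ 0.1026 -0.1328]
by [0.1142 0.4659]
```

```bash
python3 -m inch '60 0.03 -0.03 0 -7; 60 0.06 -0.06 0 -14; 60 0.09 -0.09 0 -21; 60 0.12 -0.12 0 -28; 60 0.15 -0.15 0 -35; 60 0.18 -0.18 0 -42; 60 0.21 -0.21 0.01 -49; 60 0.23 -0.24 0.02 -56; 60 0.25 -0.27 0.03 -63; 60 0.27 -0.3 0.04 -70; 60 0.29 -0.325 0.05 -77; 60 0.31 -0.35 0.06 -84'
cat > to.py <<'E'
# usage: to.py x y z toolx_angle_deg -> tool-frame shift and turn
import sys
from h import *
s=read_state();R=np.array(s['eef_rot']);p=np.array(s['tcp_pos']);t=np.array(list(map(float,sys.argv[1:4])))
a=np.degrees(np.arctan2(R[1,0],R[0,0]));print('t',s['time'],'pos',p.round(4),'angx',a.round(1),'shift',(R.T@(t-p)).round(4),'turn',(a-float(sys.argv[4])+180)%360-180,'q7',s['qpos'][6],'F',np.round(s['force'],1),'w',s['gripper_width'])
E
python3 to.py .4453 -.0069 .14 157.2
```

```text
time: 1.8
tcp_pos: [0.3913, -0.1353, 0.1933]
eef_rot: [[-0.286, 0.958, 0.001], [0.958, 0.286, -0.001], [-0.001, 0.001, -1.0]]
force: [1.8, -0.7, -0.1]
gripper_width: 0.051
gripper_force: 0.0
t 1.8 pos [ 0.3913 -0.1353  0.1933] angx 106.6 shift [0.1076 0.0885 0.0533] turn -50.56787187694235 q7 0.35714162060241095 F [ 1.8 -0.7 -0.1] w 0.050968548116027475
```

```bash
python3 -m inch '45 0.02 0.015 0.01 -7; 45 0.04 0.03 0.02 -14; 45 0.06 0.045 0.03 -21; 45 0.08 0.065 0.04 -28; 45 0.1 0.08 0.05 -35; 45 0.1076 0.0885 0.0533 -42; 45 0.1076 0.0885 0.0533 -49; 45 0.1076 0.0885 0.0533 -50.6; 45 0.1076 0.0885 0.0533 -50.6' 30
python3 to.py .4453 -.0069 .074 157.2
python3 - <<'E'
from h import *
save('wrist','w1.png');print(proj('wrist',[.4453,-.0069,.074]),proj('wrist',[.4065,-.0167,.03]))
for r in trace('wrist','wheel_grip'): print(r['p'],r['rect'],np.argwhere(r['region']).mean(0)[::-1], atz('wrist',np.argwhere(r['region']).mean(0)[::-1],.06))
E
```

```text
time: 2.55
tcp_pos: [0.4459, -0.0091, 0.14]
eef_rot: [[-0.919, 0.394, -0.0], [0.394, 0.919, 0.0], [0.0, -0.0, -1.0]]
force: [0.1, -0.4, -0.2]
gripper_width: 0.0385
gripper_force: 0.0
t 2.55 pos [ 0.4459 -0.0091  0.14  ] angx 156.8 shift [0.0014 0.0018 0.066 ] turn -0.40724263354476875 q7 0.7187386597615751 F [ 0.1 -0.4 -0.2] w 0.03849894494465624
[325.00888885 267.0458291 ] [280.7664905  186.56475916]
0.7 [250.7, 166.2, 401.7, 321.3] [327.06151382 241.72398861] [ 0.43801804 -0.00265479  0.06      ]
```

View pics/w1.png

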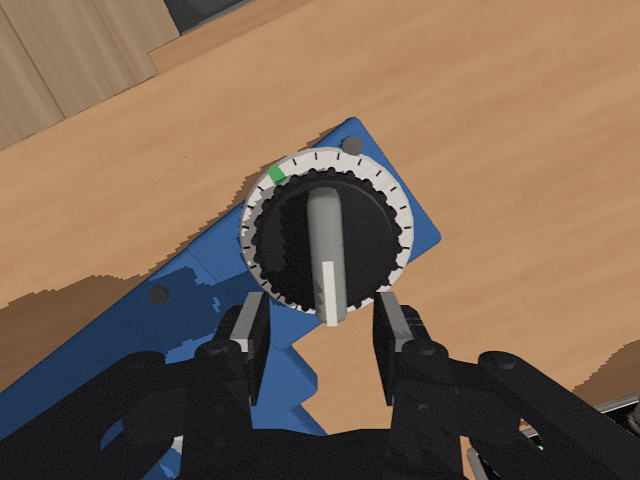

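The wrist view shows the grip bar running from (322,192) to (332,322), with the white index at its lower end. The green mark is at (277,174).

Run:
```python
from h import *
np.set_printoptions(precision=4,suppress=True)
a=atz('wrist',(324,193),.074);b=atz('wrist',(332,321),.074);m=atz('wrist',(277,174),.03);print(a,b,np.linalg.norm(b-a));c=(a+b)/2
dl=atz('wrist',(242,230),.03);dr=atz('wrist',(413,232),.03)
print('ctr',c,'disc',(dl+dr)/2,np.linalg.norm(dl-dr),'mark',m)
i=np.degrees(np.arctan2(*(b-c)[1::-1]));k=np.degrees(np.arctan2(*(m-c)[1::-1]));print('index',i,'mark',k,'cw turn',(i-k)%360)
```

```text
[0.4124 0.0066 0.074 ] [ 0.4729 -0.0151  0.074 ] 0.0642504870439939
ctr [ 0.4426 -0.0043  0.074 ] disc [ 0.4405 -0.003   0.03  ] 0.09845099251340915 mark [ 0.3994 -0.0158  0.03  ]
index -19.734993419849253 mark -165.02794621779915 cw turn 145.2929527979499
```

```bash
python3 -m inch '45 0.0045 0.003 0.02 -3; 45 0.0045 0.003 0.045 -3; 45 0.0045 0.003 0.067 -3; 45 0.0045 0.003 0.067 -3; 20 0.0045 0.003 0.067 -3; 0 0.0045 0.003 0.067 -3; 0 0.0045 0.003 0.067 -3; 0 0.0045 0.003 0.067 -3; 0 0.0045 0.003 0.067 -3;0 0.0045 0.003 0.067 -3' 40; python3 to.py .443 -.0045 .072 160
```

```text
time: 3.48
tcp_pos: [0.4433, -0.0046, 0.074]
eef_rot: [[-0.939, 0.345, 0.001], [0.345, 0.939, -0.001], [-0.001, -0.0, -1.0]]
force: [-3.3, -1.2, 8.6]
gripper_width: 0.0155
gripper_force: 41.6
t 3.4833 pos [ 0.4433 -0.0046  0.074 ] angx 159.8 shift [ 0.0004 -0.      0.002 ] turn -0.17040975816630066 q7 0.6333429365080955 F [-3.3 -1.2  8.6] w 0.01549832140488151
```

```bash
python3 -m inch '0 0 0 -0.002 6; 0 0 0 -0.002 12; 0 0 0 -0.002 18; 0 0 0 -0.002 24; 0 0 0 -0.002 30; 0 0 0 -0.002 36; 0 0 0 -0.002 42; 0 0 0 -0.002 48; 0 0 0 -0.002 54; 0 0 0 -0.002 60; 0 0 0 -0.002 66; 0 0 0 -0.002 72'; python3 -m inch '0 0 0 0 6; 0 0 0 0 12; 0 0 0 0 18; 0 0 0 0 24; 0 0 0 0 30; 0 0 0 0 36; 0 0 0 0 42; 0 0 0 0 48; 0 0 0 0 54; 0 0 0 0 60; 0 0 0 0 66; 0 0 0 0 72'; python3 -m inch '0 0 0 0 1;0 0 0 0 1; 0 0 0 0 1'; python3 to.py .443 -.0045 .072 14.6
```

```text
time: 4.48
tcp_pos: [0.4438, -0.0042, 0.0745]
eef_rot: [[0.042, 0.999, 0.001], [0.999, -0.042, 0.001], [0.001, 0.001, -1.0]]
force: [7.5, 0.5, -27.1]
gripper_width: 0.015
gripper_force: 43.9
time: 5.48
tcp_pos: [0.4445, -0.0047, 0.0745]
eef_rot: [[0.963, 0.268, 0.003], [0.268, -0.963, -0.0], [0.003, 0.001, -1.0]]
force: [9.3, -2.6, -29.1]
gripper_width: 0.0149
gripper_force: 43.5
time: 5.73
tcp_pos: [0.4446, -0.0046, 0.0746]
eef_rot: [[0.967, 0.256, 0.003], [0.256, -0.967, -0.0], [0.003, 0.001, -1.0]]
force: [10.2, -2.5, -29.5]
gripper_width: 0.0151
gripper_force: 43.6
t 5.7333 pos [ 0.4446 -0.0046  0.0746] angx 14.8 shift [-0.0015 -0.0005  0.0026] turn 0.24165727943397997 q7 -1.3783944403198563 F [ 10.2  -2.5 -29.5] w 0.0151167682165644
```

```bash
python3 -m inch '45 0 0 0 0; 45 0 0 0 0; 45 0 0 0 0; 45 0 0 0 0; 45 0 0 -0.02 0; 45 0 0 -0.05 0; 45 0 0 -0.08 0; 45 0 0 -0.08 0'
python3 - <<'E'
from h import *
save('wrist','w2.png')
E
```

```text
time: 6.4
tcp_pos: [0.4456, -0.0041, 0.1598]
eef_rot: [[0.967, 0.257, 0.008], [0.257, -0.967, 0.001], [0.008, 0.001, -1.0]]
force: [0.8, 0.6, -0.1]
gripper_width: 0.0387
gripper_force: 0.0
```

View pics/w2.png

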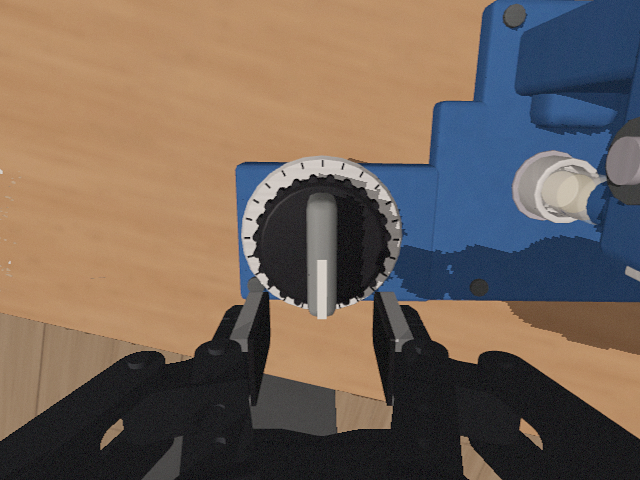

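The index points straight down in the picture, at (322,318), square to the bed's front edge and covering the green mark, so the wheel is at about 0. Next is the catch.

```bash
python3 -m inch '0 0 0 -0.04 -7; 0 0 0 -0.08 -14; 0 0 0 -0.12 -21; 0 0 0 -0.15 -28; 0 0 0.03 -0.17 -35; 0 0.01 0.06 -0.17 -42; 0 0.02 0.1 -0.17 -49; 0 0.03 0.14 -0.17 -56; 0 0.035 0.18 -0.17 -63; 0 0.04 0.22 -0.17 -70; 0 0.045 0.26 -0.17 -77; 0 0.05 0.3 -0.17 -84'
python3 -m inch '0 0 0 0 -6; 0 0 0 0 -6; 0 0 0 0 -6'
python3 to.py .5725 -.285 .28 104.7
python3 - <<'E'
from h import *
save('wrist','w3.png');print(proj('wrist',[.5725,-.285,.237]))
for r in trace('wrist','catch_paddle'): print(r['p'],r['rect'],np.argwhere(r['region']).mean(0)[::-1], atz('wrist',np.argwhere(r['region']).mean(0)[::-1],.236))
E
```

```text
time: 7.45
tcp_pos: [0.5658, -0.276, 0.3239]
eef_rot: [[-0.134, 0.991, -0.001], [0.991, 0.134, 0.001], [0.001, -0.001, -1.0]]
force: [2.1, 0.8, 0.9]
gripper_width: 0.0001
gripper_force: 0.0
time: 7.7
tcp_pos: [0.5652, -0.2741, 0.3238]
eef_rot: [[-0.227, 0.974, -0.002], [0.974, 0.227, 0.002], [0.002, -0.001, -1.0]]
force: [-0.2, 0.1, -0.1]
gripper_width: -0.0
gripper_force: 0.0
t 7.7 pos [ 0.5652 -0.2741  0.3238] angx 103.1 shift [-0.0124  0.0047  0.0437] turn -1.5803456565541865 q7 0.6198283386393713 F [-0.2  0.1 -0.1] w -3.582544236987814e-05
[327.77461348 280.10422297]
0.72 [306.1, 40.7, 357.7, 303.7] [331.00199829 191.24407651] [ 0.56312423 -0.23781042  0.236     ]
```

View pics/w3.png

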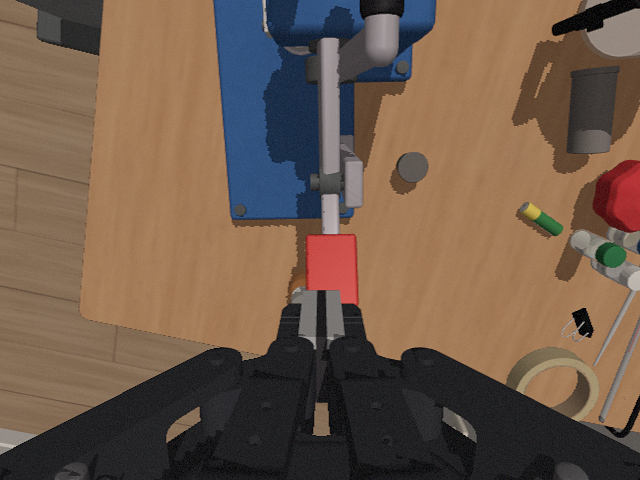

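The red paddle spans columns 306–357 and rows 234–303, just ahead of the closed fingertips at (320,292). The bottle is under the fingers at (295,290), well below them.

```bash
python3 - <<'E'
from h import *
np.set_printoptions(precision=4,suppress=True)
i=atz('wrist',(331,235),.2265);o=atz('wrist',(331.5,304),.2455);print(i,o,np.linalg.norm(i-o),(i+o)/2)
print(np.linalg.norm((atz('wrist',(306,270),.236)-atz('wrist',(357,270),.236))))
E
python3 to.py .5715 -.282 .28 104.7
```

```text
[ 0.5694 -0.2627  0.2265] [ 0.5768 -0.2942  0.2455] 0.03748819292284081 [ 0.5731 -0.2785  0.236 ]
0.027367081036725582
t 7.8 pos [ 0.5655 -0.2729  0.3247] angx 103.2 shift [-0.0103  0.0038  0.0447] turn -1.469552818939377 q7 0.6197601450693381 F [ 0.5 -0.1 -0.3] w 0.00021021656372102756
```

```bash
python3 -m inch '0 -0.012 0.006 0 -1.5; 0 -0.012 0.006 0.03 -1.5; 0 -0.012 0.006 0.05 -1.5; 0 -0.012 0.006 0.06 -1.5; 0 -0.012 0.006 0.07 -1.5; 0 -0.012 0.006 0.08 -1.5; 0 -0.012 0.006 0.09 -1.5; 0 -0.012 0.006 0.1 -1.5; 0 -0.012 0.006 0.105 -1.5; 0 -0.012 0.006 0.11 -1.5;0 -0.012 0.006 0.115 -1.5'; python3 -m inch '0 0 0 0.004 0; 0 0 0 0.008 0;0 0 0 0.012 0; 0 0 0 0.012 0'
```

```text
time: 8.72
tcp_pos: [0.5742, -0.2844, 0.2098]
eef_rot: [[-0.256, 0.967, 0.0], [0.967, 0.256, 0.0], [0.0, 0.0, -1.0]]
force: [0.2, 0.9, 2.5]
gripper_width: 0.0
gripper_force: 1.2
time: 9.05
tcp_pos: [0.5764, -0.2886, 0.2023]
eef_rot: [[-0.254, 0.967, 0.008], [0.967, 0.254, -0.006], [-0.008, 0.006, -1.0]]
force: [-0.6, -6.0, 22.0]
gripper_width: 0.0002
gripper_force: 10.7
```

```bash
python3 -m inch '0 0 0 -0.03 0; 0 0 0 -0.06 0; 0 0 0 -0.1 0; 0 0 0 -0.13 0; 40 0 0 -0.16 0; 50 0 0 -0.16 0; 50 0 0 -0.16 0'
python3 to.py .5565 -.126 .36 104.7
python3 - <<'E'
from h import *
a=save('wrist','w4a.png')
for n in ['lever_grip','catch_paddle']:
  for r in trace('wrist',n): 
    c=np.argwhere(r['region']).mean(0)[::-1];print(n,r['p'],r['rect'],c, atz('wrist',c,.259 if n[0]=='l' else .18))
b=save('side','w4b.png')
o=np.zeros((480,800,3),np.uint8);o[:,:420]=cv2.resize(a[:,110:530],(420,480))[:,:,::-1];o[:,420:]=cv2.resize(b[180:420,200:390],(380,480))[:,:,::-1];cv2.imwrite('pics/w4.png',o)
E
```

```text
time: 9.63
tcp_pos: [0.5745, -0.2852, 0.3596]
eef_rot: [[-0.255, 0.967, 0.003], [0.967, 0.255, -0.001], [-0.002, 0.002, -1.0]]
force: [-0.6, 0.0, 0.4]
gripper_width: 0.0362
gripper_force: 0.0
t 9.6333 pos [ 0.5745 -0.2852  0.3596] angx 104.8 shift [ 0.1585  0.0232 -0.0006] turn 0.0965729663561774 q7 0.6593747026798888 F [-0.6  0.   0.4] w 0.0361749005329815
lever_grip 0.89 [299.9, 0.0, 385.1, 71.5] [345.38036007  37.68085106] [ 0.55790845 -0.1774804   0.259     ]
catch_paddle 0.8 [301.9, 81.0, 339.4, 233.9] [319.74603999 163.72189042] [ 0.56265052 -0.2462038   0.18      ]
```

View pics/w4.png

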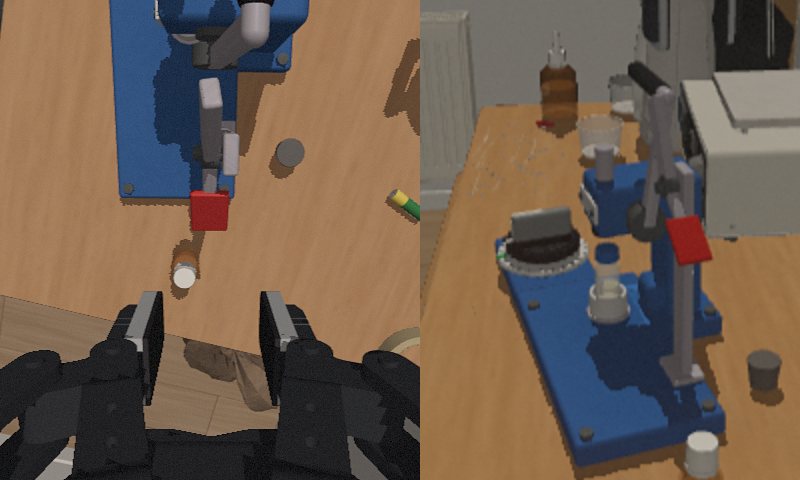

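The paddle is now tilted down to the right and the steel arm is up, so the catch is over. The bottle and stopper haven't moved. Now the lever grip.

```bash
python3 -m inch '50 0.03 0.005 0 0; 50 0.06 0.01 0 0; 50 0.09 0.015 0 0; 50 0.12 0.02 0 0; 50 0.12 0.02 0 0'
python3 - <<'E'
from h import *
a=save('wrist','w5.png')
for r in trace('wrist','lever_grip'): 
    c=np.argwhere(r['region']).mean(0)[::-1];print(r['p'],r['rect'],c, atz('wrist',c,.259))
print(proj('wrist',[.5565,-.126,.259]))
E
python3 to.py .5565 -.126 .262 104.7
```

```text
time: 10.25
tcp_pos: [0.5627, -0.1561, 0.357]
eef_rot: [[-0.264, 0.965, -0.002], [0.965, 0.264, 0.004], [0.005, -0.001, -1.0]]
force: [0.9, 1.2, 0.4]
gripper_width: 0.0423
gripper_force: 0.0
0.63 [276.8, 106.5, 341.7, 293.2] [318.71356486 201.28005343] [ 0.55468214 -0.13553567  0.259     ]
[326.66859416 184.99000572]
t 10.35 pos [ 0.5625 -0.1621  0.3571] angx 105.0 shift [0.0364 0.0037 0.0952] turn 0.27816663951182363 q7 0.45742704343042756 F [-0.4 -1.4 -0.6] w 0.04227193764903243
```

View pics/w5.png

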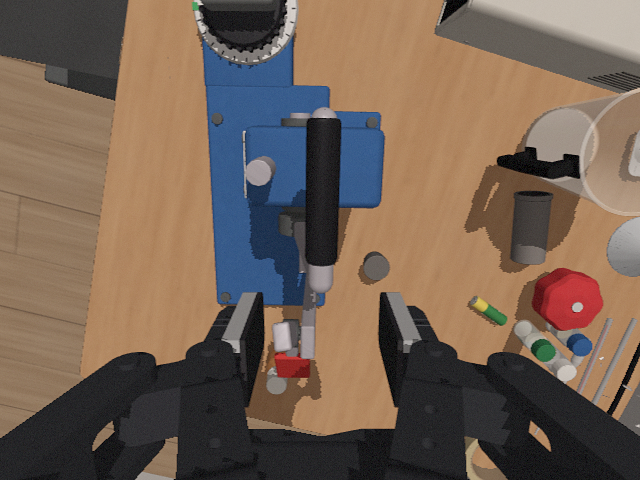

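The black grip runs from (323,118) to (320,265), centred at (321,191). That puts it midway between the fingers.

```bash
python3 -m inch '50 0.02 0.001 0 0; 50 0.039 0.001 0 0; 50 0.039 0.001 0.02 0; 50 0.039 0.001 0.05 0; 50 0.039 0.001 0.08 0; 50 0.039 0.001 0.096 0; 50 0.039 0.001 0.096 0; 30 0.039 0.001 0.096 0; 0 0.039 0.001 0.096 0; 0 0.039 0.001 0.096 0; 0 0.039 0.001 0.096 0; 0 0.039 0.001 0.096 0' 40;  python3 -m inch '0 0 0 0 0; 0 0 0 0 0';python3 to.py .5565 -.126 .262 104.7
```

```text
time: 11.35
tcp_pos: [0.5546, -0.1265, 0.2632]
eef_rot: [[-0.255, 0.967, 0.003], [0.967, 0.255, -0.001], [-0.002, 0.002, -1.0]]
force: [3.6, -2.4, 0.4]
gripper_width: 0.0164
gripper_force: 39.7
time: 11.52
tcp_pos: [0.5547, -0.1265, 0.2632]
eef_rot: [[-0.255, 0.967, 0.003], [0.967, 0.255, -0.001], [-0.002, 0.002, -1.0]]
force: [3.4, -4.0, 3.9]
gripper_width: 0.0168
gripper_force: 40.1
t 11.5167 pos [ 0.5547 -0.1265  0.2632] angx 104.8 shift [-0.      0.0019  0.0012] turn 0.0775174014456752 q7 0.3863881703880007 F [ 3.4 -4.   3.9] w 0.01675438473066104
```

```bash
python3 -m inch '0 0 -0.009 -0.001 0; 0 0 -0.018 -0.0014 0; 0 0 -0.027 -0.001 0; 0 0 -0.036 0 0; 0 0 -0.045 0.002 0; 0 0 -0.0534 0.004 0; 0 0 -0.062 0.007 0; 0 0 -0.07 0.0106 0; 0 0 -0.078 0.015 0; 0 0 -0.083 0.018 0; 0 0 -0.0865 0.02 0; 0 0 -0.0875 0.021 0'; python3 -m inch '0 0 0 0 0; 0 0 0 0 0; 0 0 0 0 0'; python3 to.py .4725 -.1475 .2436 104.7
python3 - <<'E'
from h import *
a=save('side','w6a.png');b=save('scene','w6b.png')
o=np.zeros((480,800,3),np.uint8);o[:,:380]=cv2.resize(a[180:420,200:390],(380,480))[:,:,::-1];o[:,380:]=cv2.resize(b[155:320,295:439],(420,480))[:,:,::-1];cv2.imwrite('pics/w6.png',o)
E
```

```text
time: 12.52
tcp_pos: [0.4717, -0.1474, 0.2429]
eef_rot: [[-0.256, 0.967, 0.007], [0.967, 0.256, 0.0], [-0.002, 0.007, -1.0]]
force: [4.8, 1.7, 14.2]
gripper_width: 0.0169
gripper_force: 42.4
time: 12.77
tcp_pos: [0.4719, -0.1473, 0.2431]
eef_rot: [[-0.257, 0.967, 0.007], [0.967, 0.257, 0.0], [-0.001, 0.006, -1.0]]
force: [4.9, 1.6, 9.7]
gripper_width: 0.0168
gripper_force: 41.8
t 12.7667 pos [ 0.4719 -0.1473  0.2431] angx 104.9 shift [-0.0003  0.0005 -0.0005] turn 0.16378935169308306 q7 0.4564008796286986 F [4.9 1.6 9.7] w 0.016805101452800543
```

View pics/w6.png

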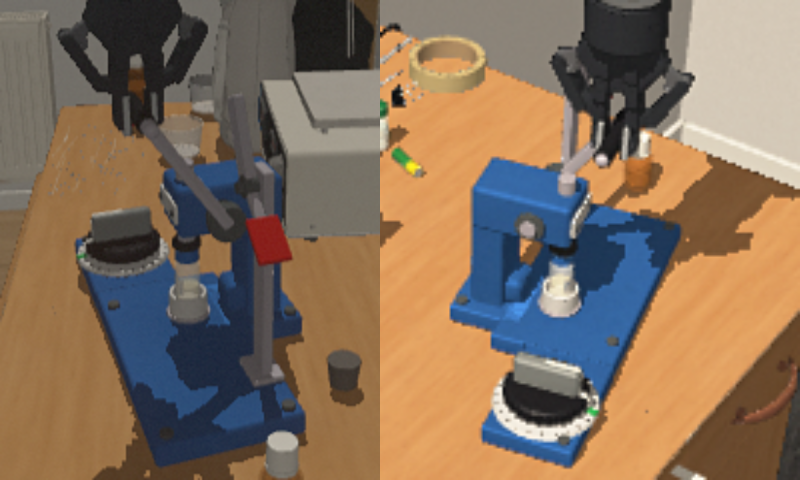

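```bash
python3 -m inch '0 0 -0.003 0.002 0; 0 0 -0.003 0.002 0; 0 0 -0.003 0.002 0; 0 0 -0.003 0.002 0' 50; python3 to.py .4725 -.1475 .2436 104.7
```

```text
time: 13.2
tcp_pos: [0.4714, -0.1475, 0.2427]
eef_rot: [[-0.257, 0.966, 0.012], [0.966, 0.257, 0.0], [-0.003, 0.012, -1.0]]
force: [8.2, 3.7, 18.2]
gripper_width: 0.0166
gripper_force: 49.1
t 13.2 pos [ 0.4714 -0.1475  0.2427] angx 104.9 shift [-0.0003  0.0011 -0.0008] turn 0.21739685210474136 q7 0.4592492778209144 F [ 8.2  3.7 18.2] w 0.016641214778233025
```

The commanded 3 mm moved the lever only about 0.5 mm and the force rose, so it is against its stop.

```bash
python3 -c "
from rig import *
print(sign_off())"
```

```text
the job is handed in; nothing more can be done
None
```

I handed the job in at about 13 s. By my camera and force readings, the handwheel is on its green mark, the catch is fully over and the gripper is holding the lever against its stop; the bottle and stopper looked unmoved, and the arm stayed well clear of the cup. The hand-in gave no verdict.

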